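# Pack the bookbinder's sewing kit tray

## Task

Pack the sewing kit into the wooden tray, each thing resting in the insert made for it: the full thread reel upright in the round recess, the wax cake flat and lengthwise in the rectangular recess, the larger black fold-back clip lengthwise and standing as it stands now in the long narrow recess, and the brass weight, knob up, inside the four corner stops. Leave the bare wooden spool and the smaller clip where they are.

Things in the scene. Friction and masses are not known exactly. Their poses are not given: they have to be found in the camera images.
- thread_reel: Wooden reel wound full with natural linen thread, standing on end: 35 mm diameter, 44 mm high, flanges 8 mm thick at foot and top, thread nearly flush with them. Origin: centre of its underside; z up.
- wax_cake: Yellow cake of beeswax with thread grooves on top, lying flat: 38 (x) x 52 (y) x 18 mm high, grip across x. Origin: centre of its underside; z up.
- large_clip: The larger of the two black fold-back clips, standing on its jaw: solid body 32 (x) x 32 (y) x 24 mm high, with wire handles that lengthen it to 74 mm along x. Its body tapers as seen along y; the two ends that face +y and -y are flat and upright: pinch it there, across y. Origin: centre of its underside; z up.
- brass_weight: Square brass weight, 50 x 50 mm, body 25 mm high, with a round knob 14 mm in diameter on top, 42 mm high in all; about 0.6 kg. x and y run along its sides. Grip the body or the knob. Origin: centre of its underside; z up.
- bare_spool: Look-alike, not part of the kit: bare wooden spool without thread, 35 mm in diameter, 44 mm high, with a thin 16 mm core between its flanges. Stays where it is. Origin: centre of its underside; z up.
- small_clip: Look-alike, not part of the kit: the smaller black fold-back clip, body 24 (x) x 26 (y) x 19 mm high, 60 mm long along x with its handles. Stays where it is. Origin: centre of its underside; z up.
- round_insert: Target for the thread reel: insert with a round recess 52 mm in diameter, 6 mm deep, at its centre. Fixed, 104 (x) x 88 (y) mm outside, as all four inserts, which stand two by two in a low tray (rim 16 mm high). Felt floor 4 mm, pale wood up to 10 mm above the origin. Origin: centre of its underside, 5 mm above the counter; z up.
- oblong_insert: Target for the wax cake: insert with a rectangular recess 54 (x) x 68 (y) mm, 6 mm deep, at its centre. Fixed, 104 (x) x 88 (y) mm outside, as all four inserts, which stand two by two in a low tray (rim 16 mm high). Felt floor 4 mm, pale wood up to 10 mm above the origin. Origin: centre of its underside, 5 mm above the counter; z up.
- slot_insert: Target for the large clip: insert with a long narrow recess 92 (x) x 48 (y) mm, 6 mm deep, at its centre. Fixed, 104 (x) x 88 (y) mm outside, as all four inserts, which stand two by two in a low tray (rim 16 mm high). Felt floor 4 mm, pale wood up to 10 mm above the origin. Origin: centre of its underside, 5 mm above the counter; z up.
- corner_insert: Target for the brass weight: insert without a closed frame, with four L-shaped corner stops 6 mm high that mark a square of 66 x 66 mm, sides along x and y, at its centre. Fixed, 104 (x) x 88 (y) mm outside, as all four inserts, which stand two by two in a low tray (rim 16 mm high). Felt floor 4 mm, pale wood up to 10 mm above the origin. Origin: centre of its underside, 5 mm above the counter; z up.
Mind the look-alikes: they are no part of the job. What is shaped like the thread_reel but pink is not meant. Leave any green look-alike of the wax_cake alone.

How it is judged:
At the end, for the whole second after the job is handed in: Reel, wax, large clip and weight rest, released and still, on the floor of their own inserts (under 7 mm above its underside), tilted under 0.12 rad, within 13 mm of its centre; wax and clip along their recess within 0.35 rad. Bare spool and small clip moved under 15 mm (horizontal distance between thread_reel and round_insert below 0.013 m and z of thread_reel in the frame of round_insert below 0.007 m and angle between each of thread_reel, wax_cake, large_clip, brass_weight's own z axis and vertical below 0.12 rad and linear speed of each of thread_reel, wax_cake, large_clip, brass_weight below 0.02 m/s and angular speed of each of thread_reel, wax_cake, large_clip, brass_weight below 0.2 rad/s and horizontal distance between wax_cake and oblong_insert below 0.013 m and z of wax_cake in the frame of oblong_insert below 0.007 m and angle between the x axis of wax_cake and the x axis of oblong_insert, either way round below 0.35 rad and horizontal distance between large_clip and slot_insert below 0.013 m and z of large_clip in the frame of slot_insert below 0.007 m and angle between the x axis of large_clip and the x axis of slot_insert, either way round below 0.35 rad and horizontal distance between brass_weight and corner_insert below 0.013 m and z of brass_weight in the frame of corner_insert below 0.007 m and distance of each of bare_spool, small_clip from where it was at the start of the episode below 0.015 m); the robot touches nothing.
It fails at once if the bare spool is moved by 15 mm or more (distance of bare_spool from where it was at the start of the episode above 0.015 m).
It fails at once if the smaller clip is moved by 15 mm or more (distance of small_clip from where it was at the start of the episode above 0.015 m).
It also fails if it takes over 109 s, if anything falls off the work surface, if the arm or the gripper's body presses on something with over 40 N, if the wrist force passes 120 N, or if a joint passes its speed limit or range.

## Robot

A 6-joint arm with a two-finger parallel gripper is mounted at the origin on a cart in front of the work surface, level with it; the furniture and walls round the work are solid. World frame = base frame: x ahead of the robot, y to its left, z up, the work surface at z = 0. Lengths are in m, angles in rad, forces in N, time in s.
With the tool pointing down it reaches from about 0.4 to 0.825 m from the base axis. Payload 7 kg.
Tool frame: the origin (TCP) lies midway between the tips of the shut fingers; the grasp point (between the pads) lies hold_point_z behind it (hold_point_z is the distance from the TCP to the grasp point, in m); z points along the fingers, y is the direction in which the jaws open and shut (so a half turn about z gives the same grasp; the last joint's range is limited). The gripper opens to 88 mm and grips with 3 to 60 N. Pads are 19 mm wide; open, the fingers measure 130 mm over their backs; the gripper's body (78 mm by 193 mm) begins 47 mm behind the grasp point.
Start: joints at [1.506, 0.359, 0.012, 0, -1.224, -0.288], TCP at [0.233, 0.633, 0.227] pointing down, gripper open.
Joint ranges: [-3.07, 3.07], [-1.43, 2.12], [-1.02, 1.25], [-3.03, 1.67], [-3.05, -0], [-3.03, 3.03]. Speed limits (rad/s): [2.39, 2.39, 3.01, 3.14, 3.14, 3.14].

## Interface

Orientations are given as [roll, pitch, yaw] about the fixed x, y, z axes, in that order (R = Rz(yaw) Ry(pitch) Rx(roll)).
In Python, from station import * gives the robot as it stands. The module is installed in compiled form; this text tells all that it offers.
- The arm moves only by the tool arm_command, never from a script. Its arguments are lists of equal length, an entry for each row: "fingers": the closure, from -1 (fully open) to 1 (shut); "dp": the shift along the world's x, y, z in m, a list of three; "roll": the turn about the world's z in rad. In form: {"fingers": [fingers, ...], "dp": [[x, y, z], ...], "roll": [roll, ...]}. A call has 1 to 8 rows; each row shifts and turns the pose as measured when the row begins; what a row does not reach is not made up. A row lasts 1/10 s, in which the tool goes at most 50 mm and 8.59 degrees, less where a joint would pass 70% of its speed; a pose out of reach is approached as far as the arm can. A call is refused whole if a number of a shift passes 0.05 or a number of a turn 0.15, either way. A call with a gripper value outside its range is refused whole. The fingers move at their own pace and stop on an object; "newtons" is the grip in N (left out, the last holds). Time passes only in rows, so rows that do not move let the fingers close. It gives the time, the measured TCP pose, the force and the opening at its end, in the units of the state.
- get_state(): the state, without advancing time (a new reading comes with each control period).
- grab_frame(name): name is "scene" or "top" or "wrist"; returns the picture (384x512x3 uint8, blue, green, red); there is no depth.
- calibration(name): a dict with "fx", "fy", "cx", "cy" (pixels), "R" (3x3) and "t" (3): a world point X has camera coordinates R X + t; the wrist camera has in their place "hand_eye" (4x4, takes a point from camera to tool coordinates, whose origin is the TCP and whose axes are the flange's). Camera axes: x right, y down, z forward; pixel columns grow to the right and rows downward; lengths in m; the calibration is good to about 2 mm. A picture is of the moment at which its call begins: read the wrist's pose just before it. calibration takes no time and is no camera call.
- job_done(): hands the job in, once; it reports no verdict.
The state is a dict: "t": time; "q": joint angles; "qd": joint speeds; "joint_efforts": joint torques, N m; "eef_pos": TCP position; "ee_rot": TCP orientation; "force": force on the tool from outside, world axes, zero at the start; "moment": the same for the moment, N m; "width": finger opening in m.
Only numpy, scipy, OpenCV 4.12 (cv2) and the standard library are available. Lean on these libraries where they do the work, as an engineer would, in place of code of your own. Each camera call takes 0.05 s, during which the arm holds its last target.

## Working session

There is one attempt and no reset: what is moved stays moved. The work goes in short steps, Python scripts to look and compute and a tool call to move; the robot and the scene stay as the last step left them, time stands still between calls to the robot, and variables do not carry over. Pictures are saved under pics/ and viewed, and the job is handed in when it is done.

Besides the shell and the picture viewer there is one more tool, called after "Call:" by a JSON object that holds its "op" and its "data", one argument or row to a line. arm_command: Moves the arm, as the interface text tells. Its arguments: {"type":"object","properties":{"fingers":{"type":"array"},"dp":{"type":"array"},"roll":{"type":"array"},"newtons":{"type":"number"}},"required":["fingers","dp","roll"]}

```bash
mkdir -p pics
python3 - <<'E'
from station import *
import cv2,json
s=get_state(); print(s)
for n in("scene","top","wrist"):
    c=calibration(n); print(n,{k:(v.tolist() if hasattr(v,'tolist') else v) for k,v in c.items()})
for n in("scene","top"):
    f=grab_frame(n); cv2.imwrite(f"pics/{n}0.png",f)
E
```

```text
{'t': 0.0, 'q': array([ 1.50613218e+00,  3.59333057e-01,  1.10610524e-02, -3.65080213e-04,
       -1.22411295e+00, -2.88124932e-01]), 'qd': array([ 0.00073103,  0.00028712,  0.00025589, -0.00037049, -0.00019846,
        0.00083433]), 'joint_efforts': array([ 2.96361559e-04, -5.82723570e+01,  2.93050611e+01,  6.99729413e+00,
        7.00452380e-03, -1.61287462e-04]), 'eef_pos': array([0.23305846, 0.63295825, 0.22565577]), 'ee_rot': array([ 3.13997198e+00, -1.22405079e-04, -3.52913302e-01]), 'force': array([-0.09580864, -0.10579772,  0.10363837]), 'moment': array([ 0.00233528, -0.06103782, -0.04284792]), 'width': 0.0877005236025124}
scene {'fx': 358.20286807205775, 'fy': 358.20286807205775, 'cx': 257.9578996379725, 'cy': 193.79469246231864, 'R': [[0.7598188293392845, -0.6498729661417013, 0.01845195002340624], [-0.336580848996114, -0.4174889622367898, -0.8440475688606083], [0.5562271826066526, 0.6351126626738247, -0.5359507692324271]], 't': [-0.47079359800641724, 0.21695999730095414, 0.6778209484258357]}
top {'fx': 464.4651601332878, 'fy': 464.4651601332878, 'cx': 256.6883671548515, 'cy': 194.12462557235804, 'R': [[-0.013985546199982622, -0.9998639011683805, 0.008751207792958805], [-0.9900767592382403, 0.012623667901539444, -0.13995947208036852], [0.13982995141882854, -0.010621777113978262, -0.9901185598387444]], 't': [-0.03704404412852632, 0.5946995558447565, 1.1719828715601988]}
wrist {'fx': 316.67211146493275, 'fy': 316.67211146493275, 'cx': 256.6469338050345, 'cy': 189.62666541256658, 'hand_eye': [[0.0001908781015853001, -0.9602077878582552, -0.2792865333343261, 0.07553387714056077], [0.9999999370602327, 0.0002668098961093371, -0.00023386322917458773, -0.0010947107858660932], [0.0002990737048906873, -0.27928647111672755, 0.9602077783511672, -0.15757795645107248], [0.0, 0.0, 0.0, 1.0]]}
```

View pics/scene0.png

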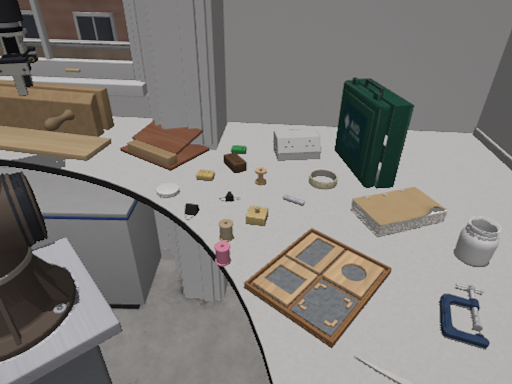

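View pics/top0.png

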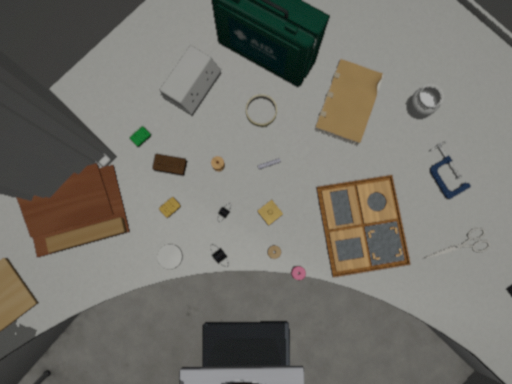

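Run:
```python
import cv2
f=cv2.imread("pics/top0.png")
a=cv2.resize(f[120:290,130:310],None,fx=4.4,fy=4.4*.8,interpolation=cv2.INTER_CUBIC)
a=cv2.resize(f[140:280,130:310],None,fx=4,fy=4,interpolation=cv2.INTER_CUBIC);cv2.imwrite("pics/tA.png",a)
b=cv2.resize(f[165:285,305:425],None,fx=5,fy=5,interpolation=cv2.INTER_CUBIC);cv2.imwrite("pics/tB.png",b)
```

```text
(no output)
```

View pics/tA.png

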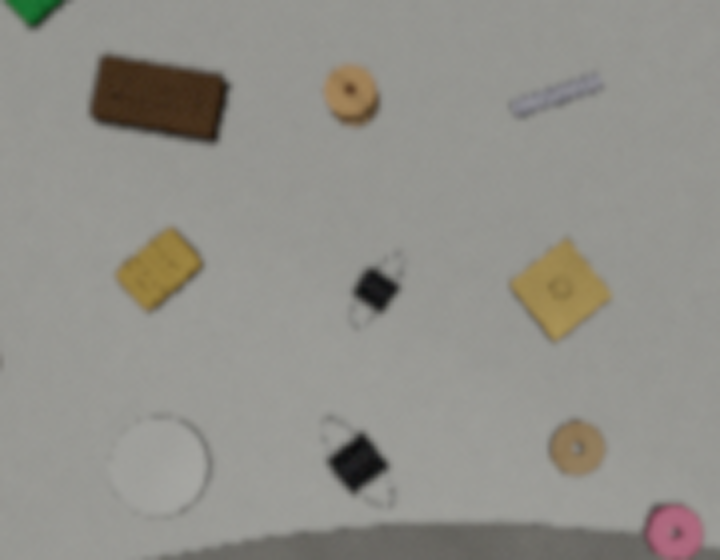

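View pics/tB.png

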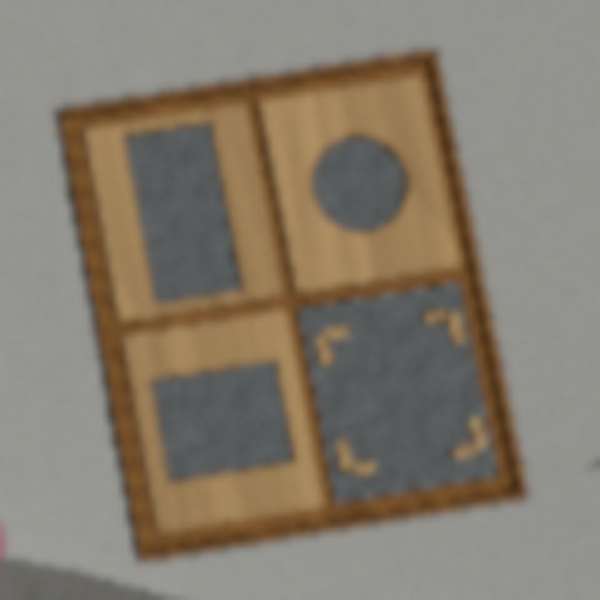

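```bash
cat > h.py <<'E'
import numpy as np
from station import *
import cv2
def w(name,u,v,z):
    c=calibration(name);R=np.array(c['R']);t=np.array(c['t']);C=-R.T@t
    d=R.T@np.array([(u-c['cx'])/c['fx'],(v-c['cy'])/c['fy'],1]);return C+d*(z-C[2])/d[2]
def wristw(u,v,z,s=None):
    c=calibration('wrist');s=s or get_state();H=np.array(c['hand_eye'])
    from scipy.spatial.transform import Rotation as Ro
    R=Ro.from_euler('xyz',s['ee_rot']).as_matrix()
    C=R@H[:3,3]+s['eef_pos'];d=R@H[:3,:3]@np.array([(u-c['cx'])/c['fx'],(v-c['cy'])/c['fy'],1])
    return C+d*(z-C[2])/d[2]
E
python3 - <<'E'
from h import *
def A(p,z,n):return np.array([w('top',130+(a+.5)/4-.5,140+(b+.5)/4-.5,z) for a,b in p])
def B(p,z):return np.array([w('top',305+(a+.5)/5-.5,165+(b+.5)/5-.5,z) for a,b in p])
def show(n,P):
    print(n,P.mean(0).round(4)[:2]); 
    for i in range(len(P)):
        d=P[(i+1)%len(P)]-P[i]; print('   ',np.linalg.norm(d).round(4),np.degrees(np.arctan2(d[1],d[0])).round(1))
show('wax',A([(117,273),(172,228),(204,262),(150,311)],.018,0))
show('wt',A([(511,286),(567,239),(611,295),(557,341)],.025,0))
show('clip',A([(361,432),(389,464),(358,493),(328,463)],.022,0))
show('cliphandles',A([(325,422),(393,505)],.02,0))
print('reel',A([(577,447)],.044,0),'bare',A([(350,92)],.044,0),'pink',A([(675,532)],.044,0),'knob',A([(561,287)],.042,0),'small',A([(377,289)],.019,0))
show('tray',B([(57,112),(436,52),(524,494),(140,557)],.016))
show('oblong',B([(151,380),(277,362),(296,460),(169,481)],.013))
show('slot',B([(127,134),(212,122),(243,290),(154,302)],.013))
print('round',B([(361,183)],.012))
show('corner',B([(316,335),(456,310),(488,450),(346,475)],.013))
E
```

```text
wax [0.5667 0.1855]
    0.0466 -50.6
    0.0315 -137.0
    0.0478 132.3
    0.0338 40.9
wt [ 0.5481 -0.0796]
    0.0485 -50.6
    0.0471 -143.0
    0.0469 129.6
    0.0472 39.0
clip [0.437  0.0543]
    0.0278 -139.1
    0.0274 132.3
    0.0276 44.8
    0.0292 -47.4
cliphandles [0.4368 0.0545]
    0.07 -140.9
    0.07 39.1
reel [[ 0.44498577 -0.08698571  0.044     ]] bare [[0.67893581 0.05800695 0.044     ]] pink [[ 0.39033282 -0.14845605  0.044     ]] knob [[ 0.54840798 -0.07865097  0.042     ]] small [[0.55104445 0.04230195 0.019     ]]
tray [ 0.5123 -0.3244]
    0.2076 -81.7
    0.2383 -172.0
    0.205 98.3
    0.2382 8.7
oblong [ 0.4497 -0.2874]
    0.0677 -82.7
    0.0521 -171.5
    0.0681 98.4
    0.0535 8.0
slot [ 0.5609 -0.271 ]
    0.0463 -82.6
    0.0914 -172.0
    0.048 96.9
    0.091 7.0
round [[ 0.57513968 -0.36684206  0.012     ]]
corner [ 0.4633 -0.3824]
    0.0762 -80.7
    0.0751 -170.2
    0.0766 99.0
    0.0747 9.5
```

Run:
```python
import station
print([n for n in dir(station) if not n.startswith('__')])
print(getattr(station,'hold_point_z',None))
```

```text
['Unreachable', 'calibration', 'get_state', 'grab_frame', 'hold_point_z', 'job_done']
0.0188
```

Call:
{"op": "arm_command", "data": {
  "fingers": [-1,-1,-1,-1,-1,-1,-1,-1],
  "dp": [
    [0.05,-0.05,0],
    [0.05,-0.05,0],
    [0.05,-0.05,0],
    [0.05,-0.05,0],
    [0.05,-0.05,0],
    [0.05,-0.05,0],
    [0.01,-0.05,0],
    [0,-0.05,0]
  ],
  "roll": [-0.07,-0.07,-0.07,-0.07,-0.07,-0.07,-0.07,0]
}}

```text
t: 0.9
eef_pos: [0.4575, 0.319, 0.221]
ee_rot: [3.133, -0.002, -0.856]
force: [0.6, -0.3, 0.3]
width: 0.0876
```

Call:
{"op": "arm_command", "data": {
  "fingers": [-1,-1,-1,-1,-1],
  "dp": [
    [0.04,-0.05,0],
    [0.04,-0.05,0],
    [0.03,-0.03,0],
    [0,0,0],
    [0,0,0]
  ],
  "roll": [0,0,0,0,0]
}}

```text
t: 1.4
eef_pos: [0.5498, 0.2024, 0.2207]
ee_rot: [3.13, -0.001, -0.862]
force: [0.1, 0.4, 0.2]
width: 0.0876
```

Run:
```python
from h import *
s=get_state();f=grab_frame('wrist');print(s['eef_pos'],s['ee_rot'],s['q'])
cv2.imwrite('pics/w1.png',cv2.resize(f,None,fx=1.5,fy=1.5))
```

```text
[0.54981186 0.20242765 0.22068634] [ 3.13034807e+00 -1.18455696e-03 -8.61541862e-01] [ 0.68726431  0.22348538 -0.19172664  0.00155676 -1.16680058  0.02136351]
```

View pics/w1.png

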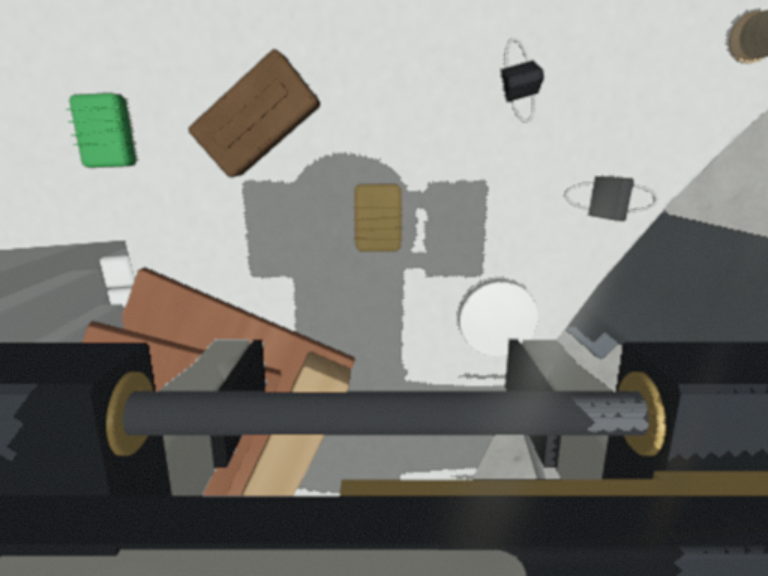

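Run:
```python
from h import *
s=get_state()
def S(n,P,z):
    P=np.array([wristw(a/1.5,b/1.5,z,s) for a,b in P]);print(n,P.mean(0).round(4)[:2])
    for i in range(len(P)):
        d=P[(i+1)%len(P)]-P[i]; print('   ',np.linalg.norm(d).round(4),np.degrees(np.arctan2(d[1],d[0])).round(1))
S('wax',[(355,185),(401,184),(401,249),(357,251)],.018)
S('clip',[(593,178),(634,178),(627,218),(590,215)],.022)
S('handles',[(565,195),(655,198)],.018)
```

```text
wax [0.5674 0.1877]
    0.0342 -138.1
    0.0493 131.2
    0.0341 43.2
    0.0501 -48.5
clip [0.4461 0.0629]
    0.0304 -139.3
    0.0295 128.8
    0.0284 36.0
    0.0272 -47.1
handles [0.4455 0.0619]
    0.0685 -141.2
    0.0685 38.8
```

Call:
{"op": "arm_command", "data": {
  "fingers": [-0.6,-0.6,-0.4,-0.4,-0.4,-0.4],
  "dp": [
    [0.017,-0.016,-0.04],
    [0,0,-0.05],
    [0,0,-0.05],
    [0,0,-0.04],
    [0,0,0],
    [0,0,0]
  ],
  "roll": [0.015,0,0,0,0,0]
}}

```text
t: 2.05
eef_pos: [0.5653, 0.1924, 0.039]
ee_rot: [3.137, -0.003, -0.836]
force: [0.5, 0.5, 0.3]
width: 0.0616
```

Call:
{"op": "arm_command", "data": {
  "fingers": [-0.4,-0.4,-0.4,-0.4],
  "dp": [
    [0.002,-0.006,-0.012],
    [0,0,-0.01],
    [0,0,-0.007],
    [0,0,0]
  ],
  "roll": [-0.01,0,0,0]
}}

```text
t: 2.45
eef_pos: [0.5704, 0.1894, 0.0141]
ee_rot: [-3.137, -0.004, -0.845]
force: [-0.0, 0.9, -0.9]
width: 0.0615
```

Run:
```python
from h import *
s=get_state();f=grab_frame('wrist');print(s['eef_pos'],s['ee_rot'])
cv2.imwrite('pics/w2.png',cv2.resize(f,None,fx=1.5,fy=1.5))
```

```text
[0.57044727 0.1893802  0.01411656] [-3.13674116 -0.00433555 -0.84466273]
```

View pics/w2.png

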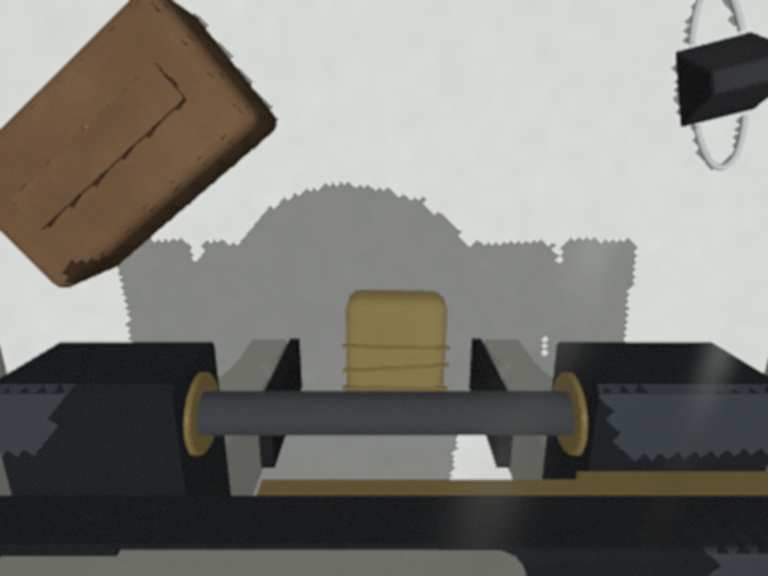

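Call:
{"op": "arm_command", "data": {
  "fingers": [-0.4,-0.4,0.3,0.3,0.3,0.3,0.3],
  "dp": [
    [-0.003,-0.003,-0.005],
    [0,0,-0.002],
    [0,0,0],
    [0,0,0],
    [0,0,0],
    [0,0,0],
    [0,0,0]
  ],
  "roll": [0,0,0,0,0,0,0],
  "newtons": 20
}}

```text
t: 3.2
eef_pos: [0.5684, 0.1866, 0.0087]
ee_rot: [-3.134, -0.005, -0.845]
force: [-0.1, 0.1, 0.1]
width: 0.0356
```

Call:
{"op": "arm_command", "data": {
  "fingers": [0.5,0.5,0.5,0.5,0.5,0.5,0.5,0.5],
  "dp": [
    [0,0,0.03],
    [0,0,0.05],
    [0,0,0.05],
    [-0.01,-0.04,0.01],
    [-0.01,-0.05,0],
    [-0.01,-0.05,0],
    [-0.01,-0.05,0],
    [-0.01,-0.05,0]
  ],
  "roll": [0,0,0,-0.07,-0.07,-0.07,-0.07,-0.07],
  "newtons": 25
}}

```text
t: 4.0
eef_pos: [0.518, -0.0516, 0.1546]
ee_rot: [-3.131, -0.006, -1.197]
force: [1.6, 0.6, -0.5]
width: 0.0359
```

Call:
{"op": "arm_command", "data": {
  "fingers": [0.5,0.5,0.5,0.5,0.5,0.5,0.5],
  "dp": [
    [-0.015,-0.05,0],
    [-0.015,-0.05,0],
    [-0.015,-0.05,-0.02],
    [-0.012,-0.05,-0.02],
    [-0.01,-0.02,-0.02],
    [0,0,0],
    [0,0,0]
  ],
  "roll": [-0.05,-0.05,-0.05,-0.04,-0.02,0,0]
}}

```text
t: 4.7
eef_pos: [0.4516, -0.264, 0.0997]
ee_rot: [-3.125, -0.008, -1.424]
force: [0.4, 0.1, 0.5]
width: 0.0359
```

Run:
```python
from h import *
s=get_state();f=grab_frame('wrist');print(s['eef_pos'],s['ee_rot'],s['width'])
cv2.imwrite('pics/w3.png',cv2.resize(f,None,fx=1.5,fy=1.5))
```

```text
[ 0.45156548 -0.26401317  0.09972407] [-3.12544277 -0.00760671 -1.42431228] 0.03594644412430651
```

View pics/w3.png

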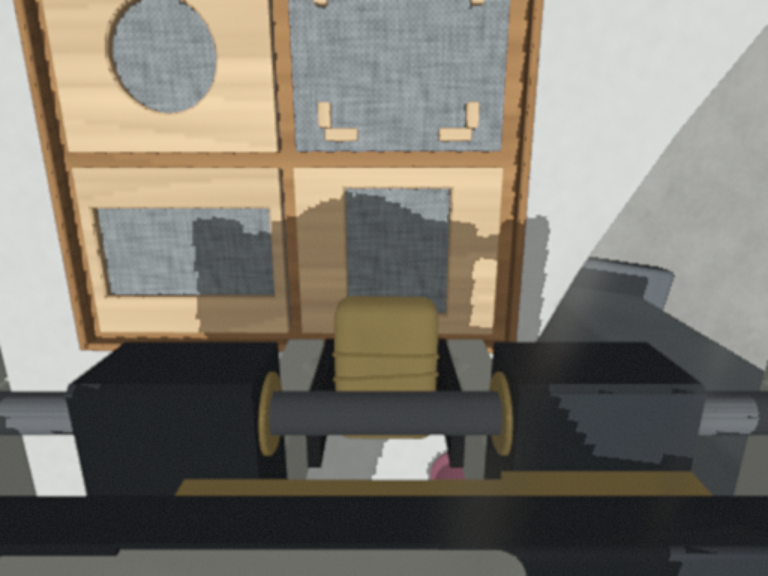

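Run:
```python
from h import *
s=get_state()
def S(n,P,z):
    P=np.array([wristw(a/1.5,b/1.5,z,s) for a,b in P]);print(n,P.mean(0).round(4)[:2])
    for i in range(len(P)):
        d=P[(i+1)%len(P)]-P[i]; print('   ',np.linalg.norm(d).round(4),np.degrees(np.arctan2(d[1],d[0])).round(1))
S('slot',[(93,207),(272,207),(274,296),(107,296)],.015)
S('obl far edge',[(345,187),(450,187)],.015)
S('round',[(110,50),(215,50)],.015)
```

```text
slot [ 0.5597 -0.2691]
    0.0922 -171.4
    0.0476 96.0
    0.0907 8.8
    0.0478 -82.1
obl far edge [ 0.4553 -0.319 ]
    0.0527 -171.5
    0.0527 8.5
round [ 0.5741 -0.3651]
    0.0497 -171.7
    0.0497 8.3
```

Call:
{"op": "arm_command", "data": {
  "fingers": [0.5,0.5,0.5,0.5,0.5],
  "dp": [
    [-0.001,-0.021,0],
    [0,0,-0.03],
    [0,0,-0.025],
    [0,0,0],
    [0,0,0]
  ],
  "roll": [0,0,0,0,0]
}}

```text
t: 5.25
eef_pos: [0.4569, -0.2821, 0.0486]
ee_rot: [-3.117, -0.011, -1.415]
force: [0.1, 0.6, 0.1]
width: 0.0359
```

Call:
{"op": "arm_command", "data": {
  "fingers": [0.5,0.5,0.5,0.5],
  "dp": [
    [-0.006,-0.003,-0.012],
    [0,0,-0.01],
    [0,0,-0.004],
    [0,0,0]
  ],
  "roll": [-0.01,0,0,0]
}}

```text
t: 5.65
eef_pos: [0.4556, -0.2841, 0.0269]
ee_rot: [-3.11, -0.015, -1.42]
force: [-0.5, 0.2, -0.5]
width: 0.0357
```

Call:
{"op": "arm_command", "data": {
  "fingers": [0.5,0.5,0.5],
  "dp": [
    [-0.005,-0.001,-0.005],
    [0,0,-0.002],
    [0,0,-0.002]
  ],
  "roll": [-0.01,0,0]
}}

```text
t: 5.95
eef_pos: [0.4515, -0.2852, 0.0188]
ee_rot: [-3.108, -0.016, -1.43]
force: [-0.1, 0.5, -0.3]
width: 0.0359
```

Release here, opening a little, then lift.

Call:
{"op": "arm_command", "data": {
  "fingers": [-0.2,-0.2,-0.2,-0.2,-0.2,-0.2,-0.2,-0.2],
  "dp": [
    [0,0,0],
    [0,0,0],
    [0,0,0.01],
    [0,0,0.04],
    [0,0,0.05],
    [0,0,0.05],
    [0,0.04,0.02],
    [0,0.05,0]
  ],
  "roll": [0,0,0,0,0.1,0.1,0.15,0.15]
}}

```text
t: 6.75
eef_pos: [0.4495, -0.1969, 0.1979]
ee_rot: [-3.113, -0.02, -0.927]
force: [0.8, 1.3, -0.3]
width: 0.0531
```

Run:
```python
from h import *
s=get_state();f=grab_frame('wrist');print(s['eef_pos'],s['ee_rot'],s['width'])
cv2.imwrite('pics/w4.png',cv2.resize(f,None,fx=1.5,fy=1.5))
```

```text
[ 0.44950809 -0.19685997  0.19793084] [-3.11280676 -0.01966497 -0.92708202] 0.05305187967604153
```

View pics/w4.png

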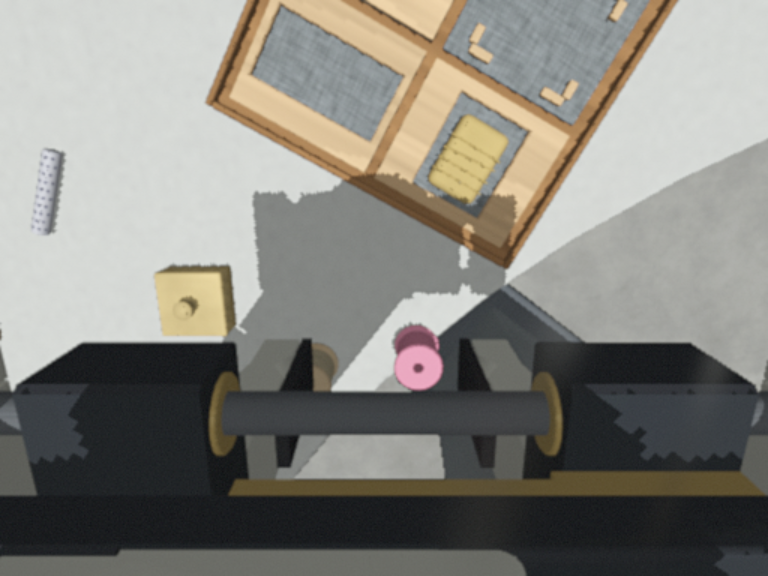

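Call:
{"op": "arm_command", "data": {
  "fingers": [-1,-1,-1,-1,-1,-1,-1],
  "dp": [
    [0.04,0.04,0],
    [0.04,0.04,0],
    [0.015,0.02,0],
    [0,0,0],
    [0,0,-0.04],
    [0,0,-0.04],
    [0,0,0]
  ],
  "roll": [0.02,0,0,0,0,0,0]
}}

```text
t: 7.5
eef_pos: [0.5363, -0.0965, 0.1248]
ee_rot: [-3.099, -0.027, -0.887]
force: [-1.3, -0.2, -0.9]
width: 0.0875
```

Run:
```python
from h import *
s=get_state();f=grab_frame('wrist');print(s['eef_pos'],s['ee_rot'],s['width'])
cv2.imwrite('pics/w5.png',cv2.resize(f,None,fx=1.5,fy=1.5))
```

```text
[ 0.53626871 -0.09646831  0.12476227] [-3.09906399 -0.02670599 -0.88672236] 0.08749746601814808
```

View pics/w5.png

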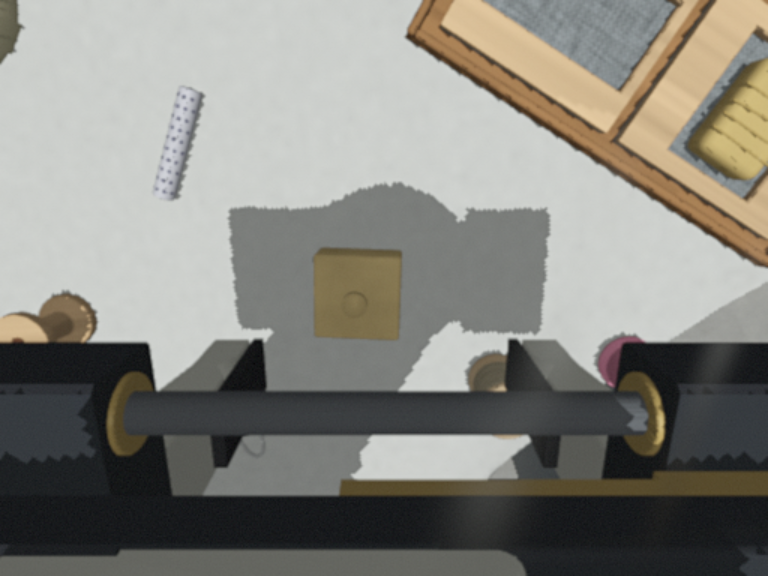

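Call:
{"op": "arm_command", "data": {
  "fingers": [-1,-1,-1,-1],
  "dp": [
    [0.006,0.008,0],
    [0,0,0],
    [0,0,0],
    [0,0,0]
  ],
  "roll": [0,0,0,0]
}}

```text
t: 7.95
eef_pos: [0.548, -0.0885, 0.1348]
ee_rot: [-3.09, -0.035, -0.886]
force: [-0.1, 0.0, -0.0]
width: 0.0875
```

```bash
cat >> h.py <<'E'
def tl():
    from scipy.spatial.transform import Rotation as Ro
    s=get_state();z=Ro.from_euler('xyz',s['ee_rot']).as_matrix()[:,2]
    print('t',round(s['t'],2),'pos',s['eef_pos'].round(4),'yaw',s['ee_rot'][2].round(4),'tilt',z[:2].round(4),'q',s['q'].round(3),'w',round(float(s['width']),4))
E
python3 - <<'E'
from h import *
tl()
def S(n,P,z,s):
    P=np.array([wristw(a/1.5,b/1.5,z,s) for a,b in P]);print(n,P.mean(0).round(4)[:2])
    for i in range(len(P)):
        d=P[(i+1)%len(P)]-P[i]; print('   ',np.linalg.norm(d).round(4),np.degrees(np.arctan2(d[1],d[0])).round(1))
S('wt',[(315,256),(402,250),(400,338),(315,338)],.025,dict(eef_pos=np.array([ 0.53626871,-0.09646831,0.12476227]),ee_rot=[-3.09906399,-0.02670599,-0.88672236]))
E
```

```text
t 7.95 pos [ 0.548  -0.0885  0.1348] yaw -0.8863 tilt [0.0621 0.0059] q [ 0.197  0.207 -0.433  0.008 -0.869  0.483] w 0.0875
wt [ 0.5494 -0.0798]
    0.0488 -136.3
    0.0519 128.5
    0.0498 40.2
    0.0489 -52.9
```

Call:
{"op": "arm_command", "data": {
  "fingers": [-1,-1,-1],
  "dp": [
    [0,0,0],
    [0,0,0],
    [0,0,0]
  ],
  "roll": [0,0,0]
}}

```text
t: 8.25
eef_pos: [0.5485, -0.0886, 0.1364]
ee_rot: [-3.088, -0.036, -0.887]
force: [-0.1, 1.1, -0.7]
width: 0.0879
```

Run:
```python
from h import *
tl()
```

```text
t 8.25 pos [ 0.5485 -0.0886  0.1364] yaw -0.8865 tilt [0.0646 0.0063] q [ 0.197  0.205 -0.432  0.008 -0.87   0.483] w 0.0879
```

Call:
{"op": "arm_command", "data": {
  "fingers": [-1,-1,-1,-1],
  "dp": [
    [0,0,0.05],
    [0,0,0.05],
    [0,0,0],
    [0,0,0]
  ],
  "roll": [0,0,0,0]
}}

```text
t: 8.65
eef_pos: [0.5466, -0.0891, 0.2385]
ee_rot: [-3.091, -0.034, -0.887]
force: [0.5, -0.5, 0.3]
width: 0.0878
```

Run:
```python
from h import *
tl()
```

```text
t 8.65 pos [ 0.5466 -0.0891  0.2385] yaw -0.8869 tilt [0.0607 0.0056] q [ 0.197  0.115 -0.289  0.007 -1.107  0.485] w 0.0878
```

Call:
{"op": "arm_command", "data": {
  "fingers": [-1,-1,-1,-1,-1,-1,-1,-1],
  "dp": [
    [0.001,0.005,-0.03],
    [0,0.004,-0.04],
    [0,0,-0.04],
    [0,0,-0.03],
    [0,0,-0.025],
    [0,0,-0.02],
    [0,0,-0.015],
    [0,0,-0.01]
  ],
  "roll": [-0.01,0,0,0,0,0,0,0]
}}

```text
t: 9.45
eef_pos: [0.544, -0.081, 0.0187]
ee_rot: [-3.092, -0.034, -0.898]
force: [0.6, -0.4, 0.0]
width: 0.0874
```

Run:
```python
from h import *
tl()
```

```text
t 9.45 pos [ 0.544  -0.081   0.0187] yaw -0.8978 tilt [0.0597 0.004 ] q [ 0.215  0.354 -0.566  0.016 -0.592  0.446] w 0.0874
```

Call:
{"op": "arm_command", "data": {
  "fingers": [-1,-0.5,0.2,0.2,0.2,0.2],
  "dp": [
    [0.003,0.001,-0.006],
    [0.001,0,-0.002],
    [0,0,0],
    [0,0,0],
    [0,0,0],
    [0,0,0]
  ],
  "roll": [0,0,0,0,0,0],
  "newtons": 45
}}

```text
t: 10.05
eef_pos: [0.5485, -0.08, 0.0103]
ee_rot: [-3.093, -0.034, -0.897]
force: [0.3, 0.9, 0.5]
width: 0.0526
```

Run:
```python
from h import *
tl()
```

```text
t 10.05 pos [ 0.5485 -0.08    0.0103] yaw -0.8975 tilt [0.0594 0.0036] q [ 0.215  0.373 -0.563  0.017 -0.576  0.445] w 0.0526
```

Call:
{"op": "arm_command", "data": {
  "fingers": [0.3,0.3,0.3,0.3,0.3,0.3],
  "dp": [
    [0,0,0],
    [0,0,0.015],
    [0,0,0.03],
    [0,0,0.04],
    [0,0,0.04],
    [0,0,0]
  ],
  "roll": [0,0,0,0,0,0]
}}

```text
t: 10.65
eef_pos: [0.5407, -0.0806, 0.1344]
ee_rot: [-3.104, -0.025, -0.9]
force: [2.0, -0.2, -6.2]
width: 0.0496
```

Run:
```python
from h import *
tl()
cv2.imwrite('pics/w6.png',grab_frame('wrist'))
cv2.imwrite('pics/s6.png',grab_frame('scene')[120:320,150:420].repeat(2,0).repeat(2,1))
```

```text
t 10.65 pos [ 0.5407 -0.0806  0.1344] yaw -0.9003 tilt [0.0451 0.0033] q [ 0.215  0.203 -0.437  0.008 -0.885  0.451] w 0.0496
```

View pics/w6.png

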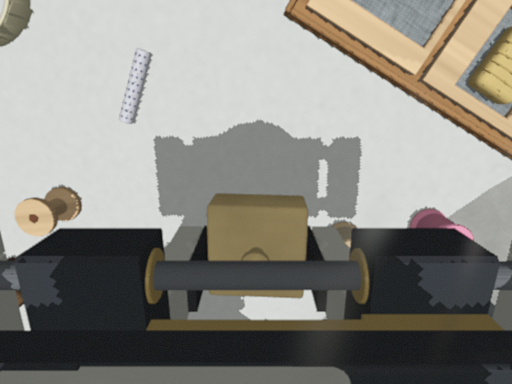

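View pics/s6.png

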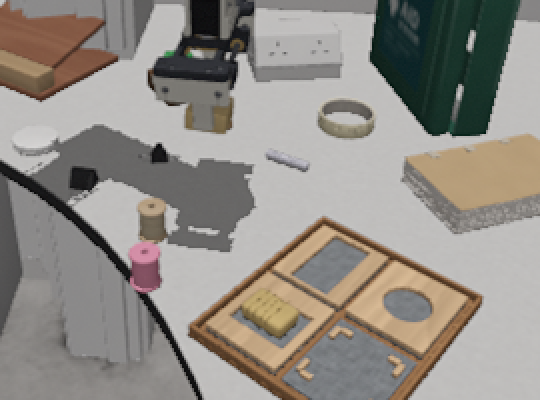

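Call:
{"op": "arm_command", "data": {
  "fingers": [0.3,0.3,0.3,0.3,0.3,0.3,0.3,0.3],
  "dp": [
    [-0.005,-0.03,0.01],
    [-0.01,-0.045,0],
    [-0.013,-0.05,0],
    [-0.013,-0.05,0],
    [-0.013,-0.05,0],
    [-0.012,-0.04,0],
    [-0.008,-0.025,0],
    [-0.004,-0.01,0]
  ],
  "roll": [-0.05,-0.075,-0.08,-0.08,-0.08,-0.08,-0.05,-0.03]
}}

```text
t: 11.55
eef_pos: [0.4445, -0.3782, 0.1184]
ee_rot: [-3.136, 0.001, -1.446]
force: [-0.7, -0.2, -6.7]
width: 0.0494
```

Run:
```python
from h import *
tl()
```

```text
t 11.55 pos [ 0.4445 -0.3782  0.1184] yaw -1.4461 tilt [0.0053 0.002 ] q [-0.373  0.301 -0.337 -0.005 -0.928  0.5  ] w 0.0494
```

Call:
{"op": "arm_command", "data": {
  "fingers": [0.3,0.3,0.3,0.3,0.3,0.3],
  "dp": [
    [0.01,-0.002,0],
    [0.008,-0.001,-0.015],
    [0.002,0,-0.02],
    [0,0,-0.015],
    [0,0,-0.01],
    [0,0,-0.005]
  ],
  "roll": [0.02,0,0,0,0,0]
}}

```text
t: 12.15
eef_pos: [0.463, -0.3766, 0.04]
ee_rot: [3.138, 0.01, -1.425]
force: [-0.2, 0.7, -6.6]
width: 0.0497
```

Run:
```python
from h import *
tl()
cv2.imwrite('pics/w7.png',grab_frame('wrist'))
```

```text
t 12.15 pos [ 0.463  -0.3766  0.04  ] yaw -1.4252 tilt [-0.0054  0.0092] q [-0.36   0.418 -0.372 -0.009 -0.789  0.512] w 0.0497
```

View pics/w7.png

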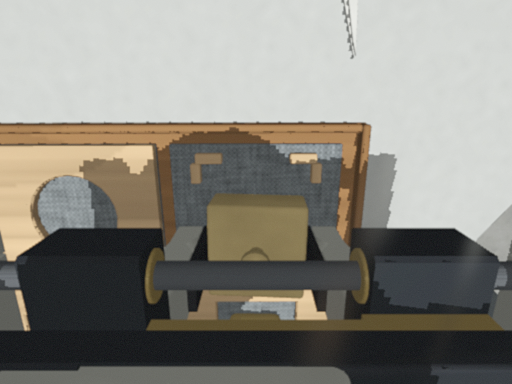

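Call:
{"op": "arm_command", "data": {
  "fingers": [0.3,0.3,0.3,0.3],
  "dp": [
    [0,-0.002,-0.007],
    [0.001,-0.001,-0.006],
    [0,-0.001,-0.004],
    [0,0,-0.001]
  ],
  "roll": [0,0,0,0]
}}

```text
t: 12.6
eef_pos: [0.4653, -0.3805, 0.0212]
ee_rot: [3.139, 0.009, -1.423]
force: [-2.8, 3.2, 0.8]
width: 0.0493
```

Call:
{"op": "arm_command", "data": {
  "fingers": [-0.4,-0.4,-0.4,-0.4,-0.4,-0.4,-0.4,-0.4],
  "dp": [
    [0,0,0],
    [0,0,0],
    [0,0,0.02],
    [0,0,0.04],
    [0,0,0.05],
    [0,0,0.05],
    [0,0.04,0.02],
    [0,0.05,0]
  ],
  "roll": [0,0,0,0,0,0.1,0.1,0.1]
}}

```text
t: 13.4
eef_pos: [0.4688, -0.2964, 0.2151]
ee_rot: [-3.136, -0.006, -1.119]
force: [1.5, 1.7, -0.5]
width: 0.0612
```

Run:
```python
from h import *
tl()
cv2.imwrite('pics/w8.png',grab_frame('wrist'))
```

```text
t 13.4 pos [ 0.4688 -0.2964  0.2151] yaw -1.1193 tilt [ 0.0072 -0.0028] q [-2.100e-01  1.650e-01 -2.800e-01  1.000e-03 -1.119e+00  6.610e-01] w 0.0612
```

View pics/w8.png

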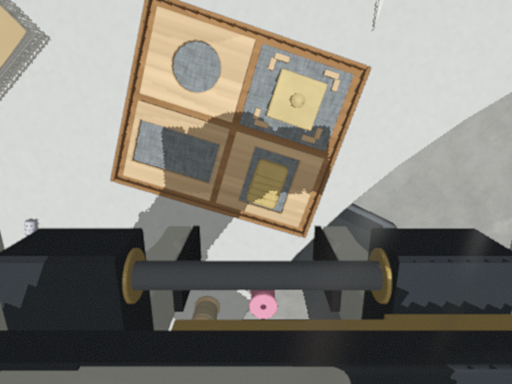

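Call:
{"op": "arm_command", "data": {
  "fingers": [-1,-1,-1,-1,-1,-1,-1,-1],
  "dp": [
    [0,0.04,0],
    [-0.005,0.05,0],
    [-0.005,0.05,0],
    [-0.005,0.035,0],
    [-0.004,0.02,0],
    [-0.003,0.01,-0.02],
    [0,0,-0.02],
    [0,0,-0.02]
  ],
  "roll": [-0.05,-0.07,-0.07,-0.07,-0.06,-0.05,-0.03,0]
}}

```text
t: 14.25
eef_pos: [0.4524, -0.077, 0.1681]
ee_rot: [-3.101, -0.009, -1.521]
force: [1.1, 0.0, -0.3]
width: 0.0879
```

Run:
```python
from h import *
tl()
cv2.imwrite('pics/w9.png',grab_frame('wrist'))
```

```text
t 14.25 pos [ 0.4524 -0.077   0.1681] yaw -1.5211 tilt [ 0.041  -0.0067] q [ 0.279  0.02  -0.57   0.022 -0.943 -0.241] w 0.0879
```

View pics/w9.png

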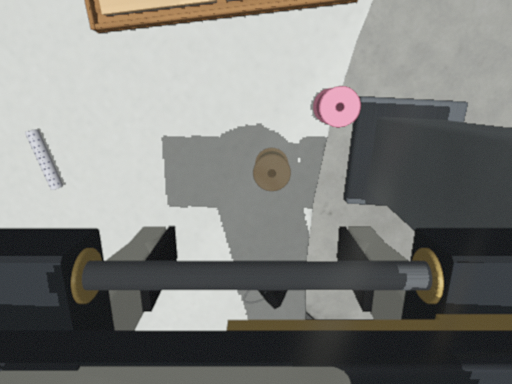

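Run:
```python
from h import *
s=get_state()
print(wristw(272,171,.044,s),wristw(340,106,.044,s))
```

```text
[ 0.4420966  -0.08955476  0.044     ] [ 0.3883713  -0.14887703  0.044     ]
```

Call:
{"op": "arm_command", "data": {
  "fingers": [-1,-1,-1,-1,-1,-1,-1,-1],
  "dp": [
    [-0.005,-0.006,-0.02],
    [-0.004,-0.005,-0.03],
    [0,0,-0.035],
    [0,0,-0.025],
    [0,0,-0.018],
    [0,0,-0.012],
    [0,0,-0.008],
    [0,0,-0.004]
  ],
  "roll": [0,0,0,0,0,0,0,0]
}}

```text
t: 15.1
eef_pos: [0.4493, -0.0887, 0.0172]
ee_rot: [-3.086, -0.008, -1.519]
force: [-0.7, -0.1, 0.2]
width: 0.0877
```

Run:
```python
from h import *
tl()
```

```text
t 15.1 pos [ 0.4493 -0.0887  0.0172] yaw -1.5186 tilt [ 0.0558 -0.0054] q [ 0.254  0.236 -0.777  0.04  -0.506 -0.236] w 0.0877
```

Call:
{"op": "arm_command", "data": {
  "fingers": [-1,-0.5,0.6,0.6,0.6,0.6,0.6,0.6],
  "dp": [
    [-0.005,0.001,-0.004],
    [-0.002,0,-0.002],
    [0,0,0],
    [0,0,0],
    [0,0,0],
    [0,0,0],
    [0,0,0],
    [0,0,0]
  ],
  "roll": [0,0,0,0,0,0,0,0],
  "newtons": 20
}}

```text
t: 15.9
eef_pos: [0.4441, -0.0872, 0.0135]
ee_rot: [-3.081, -0.008, -1.518]
force: [-0.5, -0.0, 0.0]
width: 0.0369
```

Run:
```python
from h import *
tl()
```

```text
t 15.9 pos [ 0.4441 -0.0872  0.0135] yaw -1.518 tilt [ 0.0614 -0.0044] q [ 0.262  0.233 -0.798  0.043 -0.482 -0.247] w 0.0369
```

Call:
{"op": "arm_command", "data": {
  "fingers": [0.7,0.7,0.7,0.7,0.7,0.7,0.7],
  "dp": [
    [0,0,0],
    [0,0,0],
    [0,0,0.02],
    [0,0,0.04],
    [0,0,0.05],
    [0,0,0.05],
    [0,0,0]
  ],
  "roll": [0,0,0,0,0,0,0]
}}

```text
t: 16.6
eef_pos: [0.441, -0.0882, 0.178]
ee_rot: [-3.087, -0.009, -1.518]
force: [-0.2, 0.1, -0.4]
width: 0.0309
```

Run:
```python
from h import *
tl()
```

```text
t 16.6 pos [ 0.441  -0.0882  0.178 ] yaw -1.518 tilt [ 0.0547 -0.0065] q [ 0.262 -0.017 -0.583  0.025 -0.953 -0.223] w 0.0309
```

Run:
```python
from h import *
cv2.imwrite('pics/w10.png',grab_frame('wrist'))
cv2.imwrite('pics/s10.png',grab_frame('scene')[100:300,130:400].repeat(2,0).repeat(2,1))
```

```text
(no output)
```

View pics/w10.png

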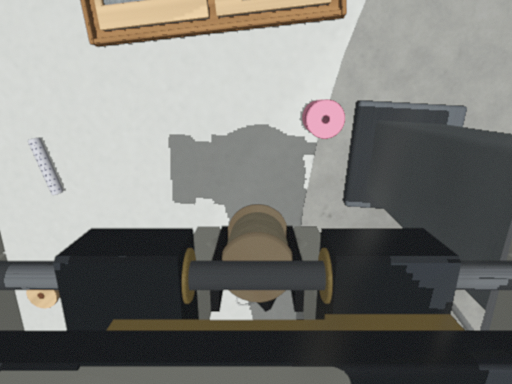

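View pics/s10.png

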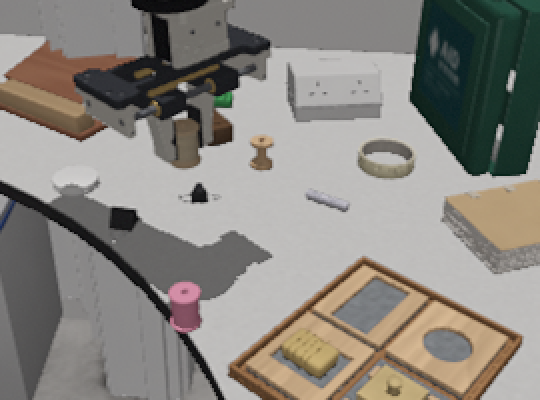

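Call:
{"op": "arm_command", "data": {
  "fingers": [0.7,0.7,0.7,0.7,0.7,0.7,0.7,0.7],
  "dp": [
    [0.015,-0.03,0],
    [0.02,-0.045,0],
    [0.022,-0.048,0],
    [0.022,-0.048,0],
    [0.02,-0.045,0],
    [0.015,-0.03,0],
    [0.01,-0.02,0],
    [0.005,-0.01,0]
  ],
  "roll": [0,0,0,0,0,0,0,0]
}}

```text
t: 17.5
eef_pos: [0.5605, -0.3671, 0.1565]
ee_rot: [-3.114, -0.0, -1.515]
force: [0.3, -0.5, -0.6]
width: 0.031
```

Run:
```python
from h import *
tl()
```

```text
t 17.5 pos [ 0.5605 -0.3671  0.1565] yaw -1.5152 tilt [0.0273 0.0014] q [-0.295  0.386 -0.109 -0.011 -1.051  0.356] w 0.031
```

Call:
{"op": "arm_command", "data": {
  "fingers": [0.7,0.7,0.7,0.7,0.7,0.7],
  "dp": [
    [0.006,0,-0.01],
    [0.006,0.001,-0.025],
    [0.002,0.001,-0.025],
    [0,0,-0.02],
    [0,0,-0.01],
    [0,0,-0.005]
  ],
  "roll": [0,0,0,0,0,0]
}}

```text
t: 18.1
eef_pos: [0.5716, -0.3602, 0.0495]
ee_rot: [-3.123, 0.005, -1.516]
force: [-0.4, -0.3, -0.5]
width: 0.0308
```

Run:
```python
from h import *
tl()
cv2.imwrite('pics/w11.png',grab_frame('wrist'))
```

```text
t 18.1 pos [ 0.5716 -0.3602  0.0495] yaw -1.5156 tilt [0.0178 0.006 ] q [-0.281  0.501 -0.194 -0.014 -0.86   0.345] w 0.0308
```

View pics/w11.png

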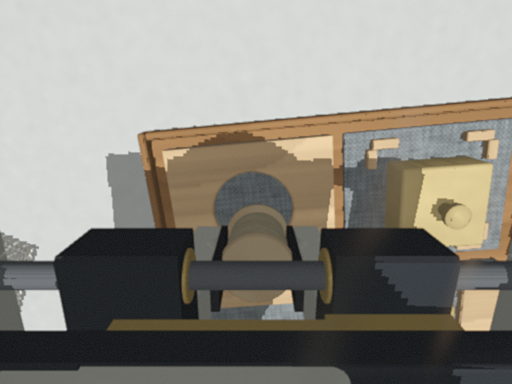

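Run:
```python
from h import *
print(wristw(253.5,171,.015),wristw(214,207,.015),wristw(293,207,.015))
```

```text
[ 0.57581088 -0.39040736  0.015     ] [ 0.5998885  -0.36523973  0.015     ] [ 0.54939243 -0.36836313  0.015     ]
```

Call:
{"op": "arm_command", "data": {
  "fingers": [0.7,0.7,0.7,0.7,0.7],
  "dp": [
    [0.002,-0.004,-0.005],
    [0.001,-0.001,-0.008],
    [0,0,-0.006],
    [0,0,-0.004],
    [0,0,-0.002]
  ],
  "roll": [0,0,0,0,0]
}}

```text
t: 18.65
eef_pos: [0.5764, -0.3656, 0.025]
ee_rot: [-3.12, 0.004, -1.515]
force: [0.3, -0.4, -0.1]
width: 0.0309
```

Call:
{"op": "arm_command", "data": {
  "fingers": [0.7,0.7,0.7],
  "dp": [
    [0,0,-0.002],
    [0,0,-0.001],
    [0,0,-0.001]
  ],
  "roll": [0,0,0]
}}

```text
t: 18.95
eef_pos: [0.5764, -0.3658, 0.022]
ee_rot: [-3.119, 0.003, -1.515]
force: [-3.1, 3.6, 11.3]
width: 0.0308
```

Contact with the floor; release and lift.

Call:
{"op": "arm_command", "data": {
  "fingers": [0,0,-0.3,-0.3,-0.3,-0.3,-0.3,-0.3],
  "dp": [
    [0,0,0],
    [0,0,0],
    [0,0,0],
    [0,0,0.02],
    [0,0,0.04],
    [0,0,0.05],
    [0,0,0.05],
    [0,0.04,0.02]
  ],
  "roll": [0,0,0,0,0,0,0,0]
}}

```text
t: 19.75
eef_pos: [0.5727, -0.3271, 0.2027]
ee_rot: [-3.128, 0.006, -1.519]
force: [2.3, 0.3, -0.4]
width: 0.0566
```

Run:
```python
from h import *
tl()
cv2.imwrite('pics/w12.png',grab_frame('wrist'))
```

```text
t 19.75 pos [ 0.5727 -0.3271  0.2027] yaw -1.5191 tilt [0.0133 0.0066] q [-0.23   0.343 -0.062 -0.01  -1.154  0.285] w 0.0566
```

View pics/w12.png

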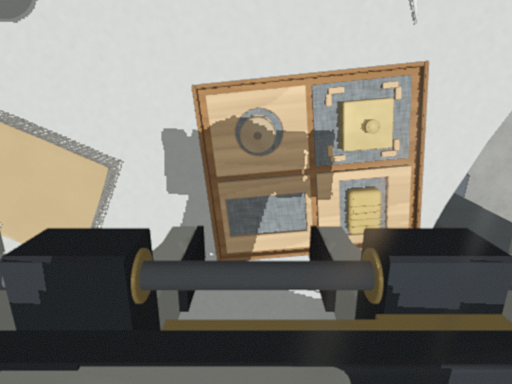

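Call:
{"op": "arm_command", "data": {
  "fingers": [-1,-1,-1,-1,-1,-1,-1,-1],
  "dp": [
    [-0.005,0.03,0],
    [-0.01,0.045,0],
    [-0.01,0.05,0],
    [-0.01,0.05,0],
    [-0.01,0.05,0],
    [-0.01,0.05,0],
    [-0.01,0.04,0],
    [-0.01,0.03,0]
  ],
  "roll": [-0.07,-0.12,-0.12,-0.12,-0.12,-0.1,-0.1,-0.07]
}}

```text
t: 20.6
eef_pos: [0.4979, 0.0227, 0.2072]
ee_rot: [-3.119, 0.009, -2.365]
force: [0.9, 0.6, 0.9]
width: 0.0878
```

Run:
```python
from h import *
tl()
```

```text
t 20.6 pos [0.4979 0.0227 0.2072] yaw -2.3651 tilt [ 0.0225 -0.0101] q [ 0.456  0.066 -0.423  0.022 -1.066 -1.261] w 0.0878
```

Call:
{"op": "arm_command", "data": {
  "fingers": [-1,-1,-1,-1,-1],
  "dp": [
    [-0.008,0.02,0],
    [-0.007,0.015,0],
    [-0.005,0.01,0],
    [0,0,0.0],
    [0,0,0]
  ],
  "roll": [-0.04,0,0,0,0]
}}

```text
t: 21.1
eef_pos: [0.4754, 0.0734, 0.2076]
ee_rot: [-3.119, 0.011, -2.402]
force: [0.1, -0.0, 0.4]
width: 0.0876
```

Run:
```python
from h import *
tl()
s=get_state();print(s['ee_rot'])
cv2.imwrite('pics/w13.png',cv2.resize(grab_frame('wrist'),None,fx=1.5,fy=1.5))
```

```text
t 21.1 pos [0.4754 0.0734 0.2076] yaw -2.4024 tilt [ 0.0237 -0.0094] q [ 0.581  0.035 -0.456  0.024 -1.065 -1.424] w 0.0876
[-3.11870765  0.01117241 -2.40239141]
```

View pics/w13.png

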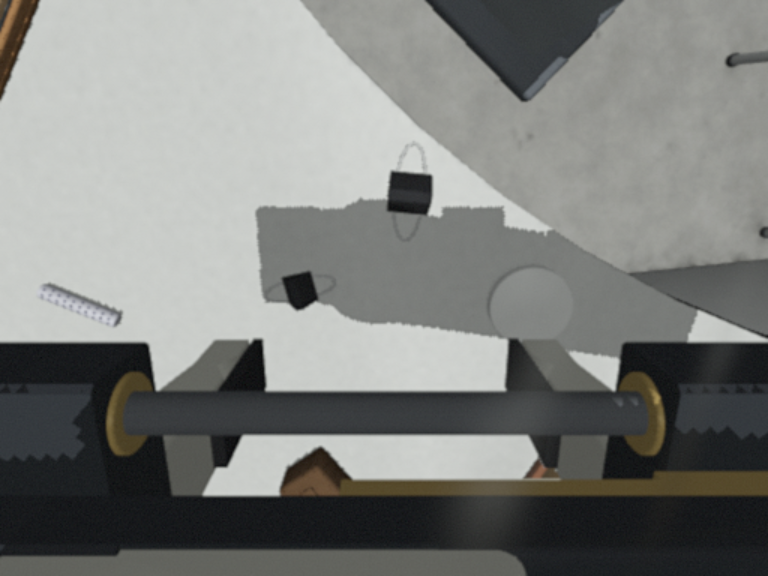

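Run:
```python
from h import *
s=get_state()
P=[wristw(a/1.5,b/1.5,.012,s) for a,b in [(405,241),(413,142),(410,192)]]
print(P); d=P[1]-P[0];print(np.linalg.norm(d),np.arctan2(d[1],d[0]))
for a,b in [((388,211),(431,216)),((391,171),(433,173)),((431,216),(433,173)),((388,211),(391,171))]:
    p,q=wristw(a[0]/1.5,a[1]/1.5,.012,s),wristw(b[0]/1.5,b[1]/1.5,.012,s);d=q-p;print(np.linalg.norm(d),np.arctan2(d[1],d[0]))
```

```text
[array([0.46553452, 0.07908551, 0.012     ]), array([0.40945576, 0.03450563, 0.012     ]), array([0.43641788, 0.05690776, 0.012     ])]
0.07163933028034598 -2.4699378334996345
0.03208339544026333 2.197264988645909
0.0303602406158723 2.2645192568891046
0.03110228471591731 -2.4210716730914417
0.028946537368183034 -2.476106301137616
```

Call:
{"op": "arm_command", "data": {
  "fingers": [-1,-1,-1,-0.7,-0.5,-0.4,-0.4,-0.4],
  "dp": [
    [-0.012,-0.006,-0.02],
    [-0.014,-0.006,-0.035],
    [-0.012,-0.005,-0.04],
    [0,0,-0.035],
    [0,0,-0.025],
    [0,0,-0.016],
    [0,0,-0.01],
    [0,0,-0.004]
  ],
  "roll": [-0.03,-0.025,0,0,0,0,0,0]
}}

```text
t: 21.95
eef_pos: [0.4389, 0.0498, 0.0178]
ee_rot: [-3.117, 0.015, -2.469]
force: [0.1, -0.3, 0.8]
width: 0.0619
```

Run:
```python
from h import *
tl()
cv2.imwrite('pics/w14.png',cv2.resize(grab_frame('wrist'),None,fx=1.5,fy=1.5))
```

```text
t 21.95 pos [0.4389 0.0498 0.0178] yaw -2.4685 tilt [ 0.0276 -0.0099] q [ 0.584  0.227 -0.789  0.046 -0.538 -1.521] w 0.0619
```

View pics/w14.png

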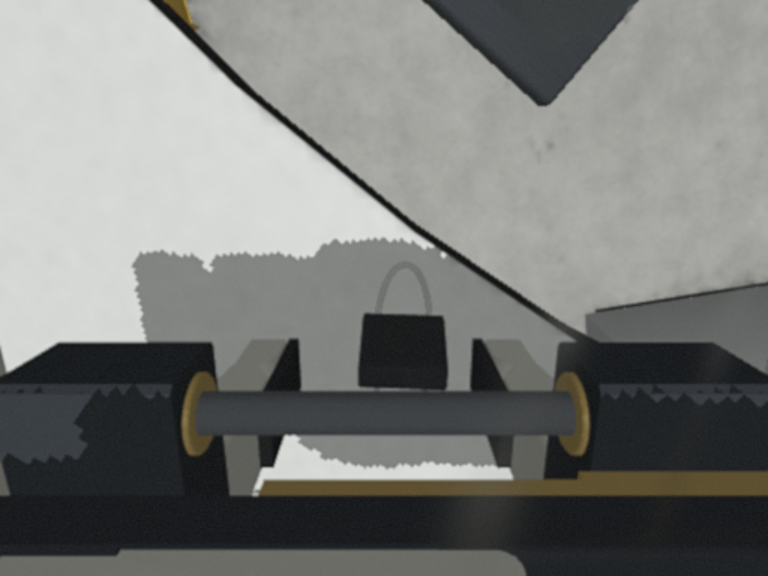

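Run:
```python
from h import *
s=get_state()
for p in [(363,315),(443,317),(446,387),(360,385),(402,351)]: print(wristw(p[0]/1.5,p[1]/1.5,.024,s).round(4))
```

```text
[0.4272 0.0322 0.024 ]
[0.4107 0.0536 0.024 ]
[0.4301 0.0716 0.024 ]
[0.4488 0.0476 0.024 ]
[0.4292 0.0508 0.024 ]
```

Run:
```python
from h import *
s=get_state()
P=[wristw(p[0]/1.5,p[1]/1.5,.001,s) for p in [(360,316),(445,318),(447,387),(358,385),(402,262)]]
for p in P: print(p.round(4))
print(np.linalg.norm(P[0]-P[1]),np.linalg.norm(P[2]-P[3]),np.linalg.norm(P[1]-P[2]))
```

```text
[0.4362 0.0357 0.001 ]
[0.416  0.0619 0.001 ]
[0.4383 0.0821 0.001 ]
[0.4606 0.0535 0.001 ]
[0.4091 0.0347 0.001 ]
0.03308008283534119 0.036302385721651786 0.030121062705511202
```

Call:
{"op": "arm_command", "data": {
  "fingers": [-0.4,-0.4,-0.4,0.7,0.7,0.7,0.7,0.7],
  "dp": [
    [-0.001,0.005,-0.004],
    [-0.001,0.002,-0.003],
    [0,0,-0.002],
    [0,0,0],
    [0,0,0],
    [0,0,0],
    [0,0,0],
    [0,0,0]
  ],
  "roll": [0.01,0,0,0,0,0,0,0],
  "newtons": 20
}}

```text
t: 22.8
eef_pos: [0.4387, 0.0581, 0.0102]
ee_rot: [-3.116, 0.02, -2.458]
force: [-0.3, -0.2, -1.1]
width: 0.0316
```

Run:
```python
from h import *
tl()
cv2.imwrite('pics/w15.png',grab_frame('wrist'))
```

```text
t 22.8 pos [0.4387 0.0581 0.0102] yaw -2.4579 tilt [ 0.0317 -0.0072] q [ 0.602  0.24  -0.799  0.049 -0.509 -1.532] w 0.0316
```

View pics/w15.png

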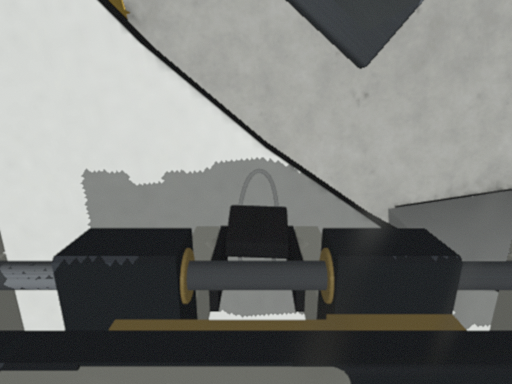

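Call:
{"op": "arm_command", "data": {
  "fingers": [0.7,0.7,0.7,0.7,0.7,0.7],
  "dp": [
    [0,0,0],
    [0,0,0.02],
    [0,0,0.04],
    [0,0,0.05],
    [0,0,0.05],
    [0,0,0]
  ],
  "roll": [0,0,0,0,0,0]
}}

```text
t: 23.45
eef_pos: [0.4364, 0.0562, 0.1752]
ee_rot: [-3.116, 0.014, -2.458]
force: [0.1, 0.3, -0.9]
width: 0.0318
```

Call:
{"op": "arm_command", "data": {
  "fingers": [0.7,0.7,0.7,0.7,0.7,0.7,0.7,0.7],
  "dp": [
    [0.01,-0.03,0],
    [0.015,-0.045,0],
    [0.018,-0.048,0],
    [0.018,-0.048,0],
    [0.018,-0.048,0],
    [0.015,-0.045,0],
    [0.012,-0.03,0],
    [0.005,-0.015,0]
  ],
  "roll": [-0.05,-0.08,-0.08,-0.08,-0.08,-0.08,-0.05,-0.03]
}}

```text
t: 24.25
eef_pos: [0.5488, -0.2571, 0.1782]
ee_rot: [-3.115, 0.025, -3.002]
force: [0.5, 0.5, -0.8]
width: 0.0316
```

Run:
```python
from h import *
tl()
cv2.imwrite('pics/w16.png',grab_frame('wrist'))
```

```text
t 24.25 pos [ 0.5488 -0.2571  0.1782] yaw -3.0018 tilt [ 0.0281 -0.023 ] q [-0.103  0.261 -0.254  0.023 -1.026 -1.34 ] w 0.0316
```

View pics/w16.png

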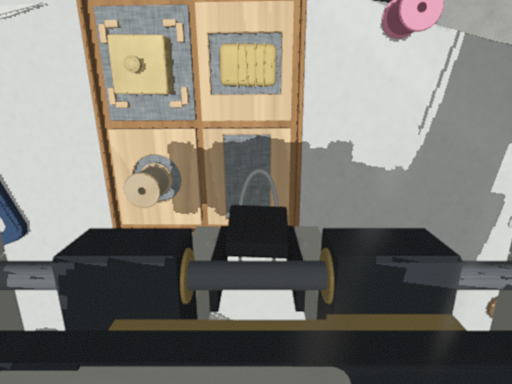

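Call:
{"op": "arm_command", "data": {
  "fingers": [0.7,0.7,0.7,0.7,0.7,0.7,0.7],
  "dp": [
    [0.004,-0.004,-0.015],
    [0.004,-0.004,-0.03],
    [0.001,-0.003,-0.03],
    [0,0,-0.025],
    [0,0,-0.015],
    [0,0,-0.007],
    [0,0,-0.003]
  ],
  "roll": [0,0,0,0,0,0,0]
}}

```text
t: 25.0
eef_pos: [0.5562, -0.2683, 0.0434]
ee_rot: [-3.116, 0.022, -3.002]
force: [0.5, -0.2, -0.6]
width: 0.0318
```

Run:
```python
from h import *
tl()
cv2.imwrite('pics/w17.png',grab_frame('wrist'))
```

```text
t 25.0 pos [ 0.5562 -0.2683  0.0434] yaw -3.0019 tilt [ 0.0252 -0.0222] q [-0.122  0.42  -0.374  0.028 -0.749 -1.33 ] w 0.0318
```

View pics/w17.png

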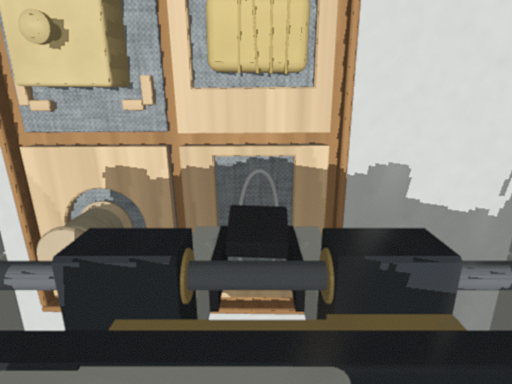

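Run:
```python
from h import *
s=get_state()
P=[wristw(*p,.015,s) for p in [(215,156),(295,155)]]; print(P,np.linalg.norm(P[0]-P[1]))
m=(P[0]+P[1])/2; print(m[:2]+.046*np.array([np.cos(.1466),np.sin(.1466)]))
```

```text
[array([ 0.51865932, -0.29809156,  0.015     ]), array([ 0.51127478, -0.2514409 ,  0.015     ])] 0.04723150357852578
[ 0.56047363 -0.26804676]
```

Call:
{"op": "arm_command", "data": {
  "fingers": [0.7,0.7,0.7,0.7,0.7],
  "dp": [
    [0.002,-0.001,-0.008],
    [0.001,0,-0.007],
    [0,0,-0.005],
    [0,0,-0.002],
    [0,0,-0.001]
  ],
  "roll": [0,0,0,0,0]
}}

```text
t: 25.55
eef_pos: [0.5614, -0.2693, 0.0209]
ee_rot: [-3.115, 0.026, -3.001]
force: [-0.9, -0.1, -0.1]
width: 0.0318
```

Call:
{"op": "arm_command", "data": {
  "fingers": [0.7,0.7],
  "dp": [
    [0,0,-0.0015],
    [0,0,-0.001]
  ],
  "roll": [0,0]
}}

```text
t: 25.75
eef_pos: [0.5617, -0.2694, 0.0191]
ee_rot: [-3.114, 0.027, -3.0]
force: [-2.3, 3.4, 10.7]
width: 0.0316
```

Contact; release and go up.

Call:
{"op": "arm_command", "data": {
  "fingers": [0,0,-0.1,-0.1,-0.1,-0.1,-0.1,-0.1],
  "dp": [
    [0,0,0],
    [0,0,0],
    [0,0,0],
    [0,0,0.015],
    [0,0,0.03],
    [0,0,0.05],
    [0,0,0.05],
    [0.02,0.04,0.03]
  ],
  "roll": [0,0,0,0,0,0,0,0]
}}

```text
t: 26.55
eef_pos: [0.5744, -0.2339, 0.1923]
ee_rot: [-3.118, 0.016, -3.006]
force: [1.7, 0.0, -0.6]
width: 0.0483
```

Call:
{"op": "arm_command", "data": {
  "fingers": [-0.1,-0.1,-0.1,-0.1,-0.1,-0.1],
  "dp": [
    [0.01,0.05,0.02],
    [0,0.05,0],
    [0,0.05,0],
    [0,0.04,0],
    [0,0.02,0],
    [0,0,0]
  ],
  "roll": [0,0,0,0,0,0]
}}

```text
t: 27.15
eef_pos: [0.5875, -0.0188, 0.2189]
ee_rot: [-3.117, 0.03, -3.005]
force: [-0.1, -0.5, -0.0]
width: 0.0487
```

Run:
```python
from h import *
tl()
f=grab_frame('wrist');cv2.imwrite('pics/w18.png',f)
f=grab_frame('top');cv2.imwrite('pics/t18.png',cv2.resize(f[130:290,160:430],None,fx=2.9,fy=2.9,interpolation=cv2.INTER_CUBIC))
f=grab_frame('scene');cv2.imwrite('pics/s18.png',cv2.resize(f[100:340,150:420],None,fx=2.5,fy=2.5,interpolation=cv2.INTER_CUBIC))
```

```text
t 27.15 pos [ 0.5875 -0.0188  0.2189] yaw -3.0053 tilt [ 0.0335 -0.0203] q [ 0.321  0.201 -0.239  0.033 -1.106 -1.77 ] w 0.0487
```

View pics/t18.png

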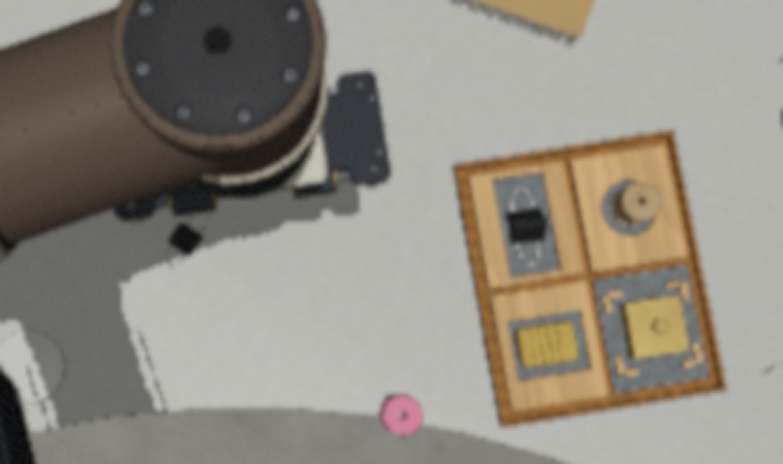

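View pics/s18.png

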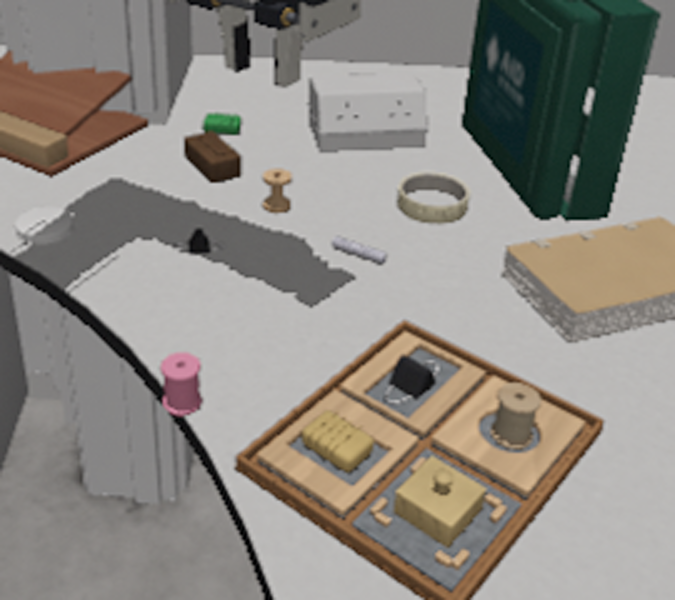

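Run:
```python
from h import *
def T(a,b,z): return w('top',160+(a+.5)/2.9-.5,130+(b+.5)/2.9-.5,z)[:2].round(4)
print('reel',T(638,202,.053),'[.575,-.365]');print('weight',T(656,327,.034),'knob',T(660,326,.051),'[.4635,-.381]');print('wax',T(548,343,.027),'[.450,-.286]');print('clip',T(526,225,.025),'[.5605,-.269]','small',T(185,239,.019),'[.551,.0423]')
u=[w('scene',150+277/2.5,100+175/2.5,.044)];print('bare',u,'[.679,.058]')
```

```text
reel [ 0.5749 -0.3634] [.575,-.365]
weight [ 0.4642 -0.3791] knob [ 0.4645 -0.3778] [.4635,-.381]
wax [ 0.4514 -0.283 ] [.450,-.286]
clip [ 0.5586 -0.2678] [.5605,-.269] small [0.5505 0.0434] [.551,.0423]
bare [array([0.67654306, 0.05480385, 0.044     ])] [.679,.058]
```

Everything is within a few mm of its target, so I'm handing the job in.

```bash
python3 -c "
from station import *
print(job_done())"
```

```text
the job is handed in; nothing more can be done
None
```

I packed all four items into their inserts and handed the job in at about 27 s of the 109 s allowed. No verdict came back.

- **Placement:** In the last top and scene pictures, the reel stands upright in the round recess. The wax lies lengthwise in the rectangular recess, the large clip stands lengthwise in its slot, and the weight is knob up inside the corner stops. Each measured within about 4 mm of its insert centre, against a limit of 13 mm.
- **Resting on the floor:** I did not measure the final heights directly. The weight, reel and clip showed contact force just before release. The wax was let go about 1 mm above its floor without a contact reading, and it looks flat in the pictures.
- **Look-alikes:** The small clip measures within about 1 mm of its start. The bare spool comes out about 4 mm from its start, but that compares the scene camera now with the top camera at the start, and the arm never went near it. The pink spool and the green look-alike of the wax were not touched.
- **Tool tilt:** The tool drifted up to about 0.065 rad from vertical during the moves, but was at or under about 0.04 rad at every release.
- **Reel grip:** The gripper read 31 mm on the reel instead of 35 mm, but the reel held and was carried upright.

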